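# Make up two boot repair jobs in their trays

## Task

Make up the two repair jobs from the stock on the cutting mat: for the brown boots, put the brown leather heel block, the tan spool and the red-lidded tin in the blue tray; for the black boots, put the black heel block and the black spool in the grey tray. In each tray the heel block lies flat in the large bay, and spool and tin sit upright on the floor of the small bays, one to a bay. Set everything down rather than dropping it, and leave the cream heel block, the white spool and the bare-metal tin where they are.

Things in the scene. Friction and masses are not known exactly. Their poses are not given: they have to be found in the camera images.
- leather_heel: Brown leather (light and dark brown layers) heel block: D-shaped slab lying flat, 60 mm long (x), 54 mm wide (y), 36 mm high. Origin: centre of the underside, z up. Straight side faces +x, round back (radius 27 mm) faces -x; two parallel flat sides, 54 mm apart, run from x = -3 to +30 mm: grip across y. About 0.11 kg. Part of the job.
- rubber_heel: Black rubber (grey nail marks) heel block: D-shaped slab lying flat, 60 mm long (x), 54 mm wide (y), 36 mm high. Origin: centre of the underside, z up. Straight side faces +x, round back (radius 27 mm) faces -x; two parallel flat sides, 54 mm apart, run from x = -3 to +30 mm: grip across y. About 0.12 kg. Part of the job.
- crepe_heel: Cream crepe rubber heel block: D-shaped slab lying flat, 60 mm long (x), 54 mm wide (y), 36 mm high. Origin: centre of the underside, z up. Straight side faces +x, round back (radius 27 mm) faces -x; two parallel flat sides, 54 mm apart, run from x = -3 to +30 mm: grip across y. About 0.10 kg. Spare: leave it alone.
- tan_spool: Spool of waxed thread, tan (orange-brown): upright cylinder 43 mm in diameter, 62 mm high, cardboard core showing on top. Origin: centre of the underside, z up; grip from any side. About 0.09 kg. Part of the job.
- black_spool: Spool of waxed thread, black: upright cylinder 43 mm in diameter, 62 mm high, cardboard core showing on top. Origin: centre of the underside, z up; grip from any side. About 0.09 kg. Part of the job.
- white_spool: Spool of waxed thread, white: upright cylinder 43 mm in diameter, 62 mm high, cardboard core showing on top. Origin: centre of the underside, z up; grip from any side. About 0.09 kg. Spare: leave it alone.
- red_tin: Flat round tin of eyelets with a red lid: 52 mm in diameter, 26 mm high. Origin: centre of the underside, z up; grip from any side. About 0.13 kg. Part of the job.
- steel_tin: Flat round tin of eyelets with a bare-metal lid: 52 mm in diameter, 26 mm high. Origin: centre of the underside, z up; grip from any side. About 0.13 kg. Spare: leave it alone.
- blue_tray: Blue job tray, loose, 0.6 kg, empty, left or right on the bench: 270 mm long (x), 116 wide (y), rim 25 high, walls and floor 3 thick. Origin: centre of the underside, z up. Two dividers, 22 mm high, make three bays, each y -55 to +55 mm: large bay x +22 to +132 (centre +77), small bay x -55 to +19 (centre -18), small bay x -132 to -58 (centre -95).
- grey_tray: Light grey job tray, loose, 0.6 kg, empty, left or right on the bench: 270 mm long (x), 116 wide (y), rim 25 high, walls and floor 3 thick. Origin: centre of the underside, z up. Two dividers, 22 mm high, make three bays, each y -55 to +55 mm: large bay x +22 to +132 (centre +77), small bay x -55 to +19 (centre -18), small bay x -132 to -58 (centre -95).
Not all that is in view belongs to the job. Of the things shaped like the leather_heel, the brown one is meant. What is shaped like the black_spool but pink is not meant.

How it is judged:
By the outcome, as a careful person would: the job done as asked, in the order asked, and still so for the second after the job is handed in, with the robot touching nothing.
It also fails if it takes over 136 s, if anything falls off the work surface, if the arm or the gripper's body presses on something with over 40 N, if the wrist force passes 120 N, or if a joint passes its speed limit or range.

## Robot

A 7-joint arm with a two-finger parallel gripper is mounted at the origin on the work surface. World frame = base frame: x ahead of the robot, y to its left, z up, the work surface at z = 0. Lengths are in m, angles in degrees, forces in N, time in s.
With the tool pointing down it reaches from about 0.425 to 0.875 m from the base axis. Payload 4.7 kg.
Tool frame: the origin (TCP) lies at the very end of the fingers, on their centre line; the grasp point (between the pads) lies env.grip_point_offset behind it (env.grip_point_offset is the distance from the TCP to the grasp point, in m); z points along the fingers, y is the direction in which the jaws open and shut (so a half turn about z gives the same grasp; the last joint's range is limited). The gripper opens to 87 mm and grips with 3 to 60 N. Pads are 19 mm wide; open, the fingers measure 117 mm over their backs; the gripper's body (75 mm by 190 mm) begins 51 mm behind the grasp point.
Start: joints at [-72.817, 18.392, -4.016, 83.108, 1.295, 78.541, -3.26], TCP at [0.183, 0.624, 0.223] pointing down, gripper open.
Joint ranges: [-163.93, 163.93], [-17.29, 119.83], [-79.2, 71.16], [3.27, 140.29], [-89.18, 269.18], [5.43, 117.66], [-154.24, 154.24]. Speed limits (degrees/s): [147.25, 147.25, 180, 180, 180, 180, 180].

## Interface

Orientations are given as [roll, pitch, yaw] about the fixed x, y, z axes, in that order (R = Rz(yaw) Ry(pitch) Rx(roll)).
In Python, from cell import env gives the robot as it stands.
- The arm moves only by the tool send_rows, never from a script. Its argument "plan" is a list of rows, each a list of 7 numbers: the finger opening in mm, from 0 to 87, then the shift along the tool's x, y, z in mm, then the turn, a rotation vector about the tool's x, y, z in rad. A call has 1 to 12 rows; each row shifts and turns the commanded pose from where the row before left it, along the tool's axes as they then stand; what a row does not reach is not made up. A row lasts 1/10 s, in which the tool goes at most 50 mm and 8.59 degrees, less where a joint would pass 70% of its speed; a pose out of reach is approached as far as the arm can. A call is refused whole if a number of a shift passes 50 or a number of a turn 0.15, either way. A call with a gripper value outside its range is refused whole. The fingers move at their own pace and stop on an object; "grip_force" is the grip in N (left out, the last holds). Time passes only in rows, so rows that do not move let the fingers close. It gives the time, the measured TCP pose, the force and the opening at its end, in the units of the state.
- env.get_obs(): the state, without advancing time (a new reading comes with each control period).
- env.read_camera(name): name is "scene" or "top" or "wrist"; returns the picture (400x640x3 uint8, red, green, blue); there is no depth.
- env.get_calibration(name): a dict with "fx", "fy", "cx", "cy" (pixels), "extrinsics" (4x4, takes a point from camera to world coordinates). Camera axes: x right, y down, z forward; pixel columns grow to the right and rows downward; lengths in m; the calibration is good to about 2 mm. A picture is of the moment at which its call begins: read the wrist's pose just before it. get_calibration takes no time and is no camera call; for the wrist camera it gives the pose at the moment of the call.
- env.sign_off(): hands the job in, once; it reports no verdict.
Trained networks look in the newest picture that a camera, given by its name, has taken for a name from the list of things; names that differ only in an ending like _2 or _b are one class to them, and where a whole thing is asked for, a point or a joint stands for the part that bears it (a point fixed in the world has none). Each returns a list of dicts, best first, with "confidence" (0 to 1); they miss things now and then, are a little off and sometimes report something else, mostly with a low value. They report only what shows in the picture. A call takes as long as a camera call. They do not tell look-alikes from the thing itself.
- env.regions_of(camera, query): "region" (400x640 bool, what is visible of it) and "rect" ([left, top, right, bottom] in pixels, round what is visible of it).
The state is a dict: "time_s": time; "qpos": joint angles; "joint_velocities": joint speeds; "effort": joint torques, N m; "tool_pos": TCP position; "tool_rot": TCP orientation; "force": force on the tool from outside, world axes, zero at the start; "wrist_torque": the same for the moment, N m; "grip_width": finger opening in m.
Only numpy, scipy, OpenCV 4.12 (cv2) and the standard library are available. Lean on these libraries where they do the work, as an engineer would, in place of code of your own. Each camera call takes 0.05 s, during which the arm holds its last target. There are 200 camera calls.

## Working session

There is one attempt and no reset: what is moved stays moved. The work goes in short steps, Python scripts to look and compute and a tool call to move; the robot and the scene stay as the last step left them, time stands still between calls to the robot, and variables do not carry over. Pictures are saved under pics/ and viewed, about 12 in all and at most 16, crops included, and the job is handed in when it is done.

Besides the shell and the picture viewer there is one more tool, called in YAML: its name, and indented under it one key for each argument. send_rows: Moves the arm, as the interface text tells. Its arguments: {"type":"object","properties":{"plan":{"type":"array"},"grip_force":{"type":"number"}},"required":["plan"]}

```bash
ls; mkdir -p pics
python3 - <<'E'
from cell import env
import cv2
o=env.get_obs(); print({k:o[k] for k in("time_s","tool_pos","tool_rot","grip_width","force")},env.grip_point_offset)
for n in("top","scene"):
    im=env.read_camera(n); cv2.imwrite(f"pics/{n}0.png",im[:,:,::-1])
    c=env.get_calibration(n); print(n,c)
E
```

```text
pics
{'time_s': 0.0, 'tool_pos': array([0.18317735, 0.6230763 , 0.22145769]), 'tool_rot': array([-1.79890942e+02,  6.49139201e-03,  1.63624282e+02]), 'grip_width': 0.08726510436115982, 'force': array([-1.05544086, -0.2560958 , -0.41661832])} 0.0187
top {'fx': 481.4419753152811, 'fy': 481.4419753152811, 'cx': 312.54487583099836, 'cy': 190.32176030549016, 'extrinsics': array([[-0.01740862, -0.99209119,  0.12430615,  0.44499881],
       [-0.99953721,  0.01416629, -0.02691993,  0.0049822 ],
       [ 0.02494607, -0.12471726, -0.99187867,  1.04699397],
       [ 0.        ,  0.        ,  0.        ,  1.        ]])}
scene {'fx': 479.6081397973337, 'fy': 479.6081397973337, 'cx': 331.2598034055156, 'cy': 197.87884240824206, 'extrinsics': array([[ 0.61204368,  0.64628457, -0.45576177,  1.02575478],
       [ 0.79081279, -0.50323605,  0.34837998, -0.36730505],
       [-0.00420315, -0.573646  , -0.81909255,  0.86672674],
       [ 0.        ,  0.        ,  0.        ,  1.        ]])}
```

View pics/top0.png

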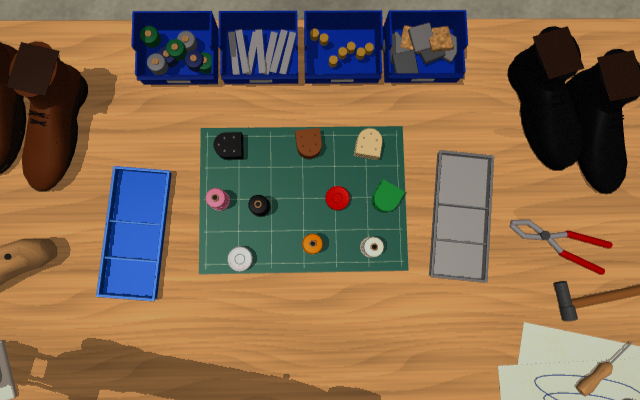

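View pics/scene0.png

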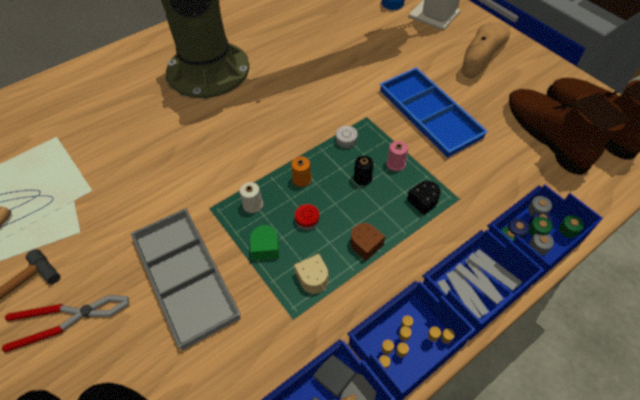

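The top view shows these stock items:
- **Heels:** black (229,146), brown (308,142), cream (369,143), plus a green look-alike (388,195).
- **Spools:** pink (218,199), black (259,205), tan (313,243), white (374,247).
- **Tins:** red (338,198), steel (240,259).
- **Trays:** blue (134,233), grey (462,215).

The brown, black, tan and red items match the task by colour.

```bash
cat > h.py <<'E'
from cell import env
import numpy as np, cv2
from scipy.optimize import minimize
a=np.linspace(0,2*np.pi,48,endpoint=False)
circ=lambda r:np.c_[r*np.cos(a),r*np.sin(a)]
b=np.linspace(np.pi/2,3*np.pi/2,24)
D=np.r_[np.c_[-.003+.027*np.cos(b),.027*np.sin(b)],[[.03,-.027],[.03,.027]]]
T=np.array([[-.135,-.058],[.135,-.058],[.135,.058],[-.135,.058]])
M=dict(heel=(D,.036),spool=(circ(.0215),.062),tin=(circ(.026),.026),tray=(T,.025))
def proj(cal,P):
    E=np.linalg.inv(cal["extrinsics"]); Q=P@E[:3,:3].T+E[:3,3]
    return np.c_[cal["fx"]*Q[:,0]/Q[:,2]+cal["cx"],cal["fy"]*Q[:,1]/Q[:,2]+cal["cy"]]
def ray(cal,uv,z):
    E=cal["extrinsics"]; d=E[:3,:3]@[(uv[0]-cal["cx"])/cal["fx"],(uv[1]-cal["cy"])/cal["fy"],1]
    return (E[:3,3]+d*(z-E[2,3])/d[2])[:2]
def sil(cal,kind,p,z0=0):
    o,h=M[kind]; c,s=np.cos(p[2]),np.sin(p[2]); q=o@np.array([[c,s],[-s,c]])+p[:2]
    P=np.r_[np.c_[q,0*q[:,0]+z0],np.c_[q,0*q[:,0]+z0+h]]
    return cv2.convexHull(proj(cal,P).astype(np.float32))
def fit(cal,kind,region,z0=0):
    r=cv2.resize(region.astype(np.uint8),None,fx=4,fy=4,interpolation=cv2.INTER_NEAREST)
    def cost(p):
        m=np.zeros(r.shape,np.uint8); cv2.fillPoly(m,[np.round((sil(cal,kind,p,z0)*4+1.5)*16).astype(np.int32)],1,shift=4)
        return -(m&r).sum()/max(1,(m|r).sum())
    ys,xs=np.nonzero(region); c=ray(cal,(xs.mean(),ys.mean()),z0+M[kind][1]/2)
    best=None
    for y0 in ([0] if kind in("spool","tin") else np.arange(0,2*np.pi,np.pi/4 if kind=="heel" else np.pi/2)):
        S=np.array([[*c,y0],[c[0]+.01,c[1],y0],[c[0],c[1]+.01,y0],[*c,y0+.3]])
        f=minimize(cost,[*c,y0],method="Nelder-Mead",options=dict(initial_simplex=S,xatol=2e-4,fatol=1e-4))
        if best is None or f.fun<best.fun-1e-6: best=f
    return best.x[0],best.x[1],np.degrees(best.x[2])%360,-best.fun
E
python3 - <<'E'
from h import *
im=env.read_camera("top"); cal=env.get_calibration("top")
big=cv2.resize(im[110:290,80:500,::-1],None,fx=1.9,fy=1.9,interpolation=cv2.INTER_CUBIC)
seen={}
for q,k in(("leather_heel","heel"),("rubber_heel","heel"),("tan_spool","spool"),("black_spool","spool"),("red_tin","tin"),("blue_tray","tray"),("grey_tray","tray")):
    for d in env.regions_of("top",q):
        if d["confidence"]<.3: continue
        r=d["region"]; ys,xs=np.nonzero(r); key=(k,round(xs.mean()/8),round(ys.mean()/8))
        if key in seen: continue
        seen[key]=1; f=fit(cal,k,r)
        print(q,round(d["confidence"],2),(int(xs.mean()),int(ys.mean())),im[r].mean(0).round(),np.round(f,4))
        s=(sil(cal,k,[f[0],f[1],np.radians(f[2])]).reshape(-1,2)-[80,110])*1.9
        cv2.polylines(big,[s.astype(np.int32)],True,(0,255,255),1)
cv2.imwrite("pics/fit.png",big)
E
```

```text
leather_heel 0.93 (308, 142) [109.  59.  28.] [ 7.423000e-01  3.490000e-02  3.084338e+02 -0.000000e+00]
leather_heel 0.55 (385, 196) [ 27. 120.  48.] [ 6.211000e-01 -1.535000e-01  2.912451e+02 -0.000000e+00]
rubber_heel 0.77 (229, 145) [27. 28. 27.] [ 7.504000e-01  1.829000e-01  2.683268e+02 -0.000000e+00]
tan_spool 0.52 (311, 243) [173. 102.  17.] [ 5.045000e-01  1.630000e-02  3.370817e+02 -0.000000e+00]
tan_spool 0.36 (371, 246) [170. 166. 148.] [ 4.980000e-01 -1.378000e-01  3.428113e+02 -0.000000e+00]
black_spool 0.9 (259, 205) [35. 31. 27.] [ 5.768000e-01  1.364000e-01  3.370817e+02 -0.000000e+00]
black_spool 0.83 (216, 198) [166.  97. 110.] [ 6.028000e-01  2.157000e-01  3.370817e+02 -0.000000e+00]
red_tin 0.85 (336, 197) [172.   9.   5.] [ 6.030000e-01 -3.930000e-02  3.370817e+02 -0.000000e+00]
red_tin 0.36 (258, 205) [34. 33. 29.] [ 5.795000e-01  1.385000e-01  3.370817e+02 -0.000000e+00]
blue_tray 0.69 (133, 233) [ 46.  92. 181.] [ 0.3163  0.5931 81.5619 -0.    ]
grey_tray 0.9 (461, 216) [132. 126. 120.] [ 4.77900000e-01 -3.37200000e-01  8.04094000e+01 -1.00617689e+14]h.py:24: RuntimeWarning: overflow encountered in scalar negative
  return -(m&r).sum()/max(1,(m|r).sum())
```

View pics/fit.png

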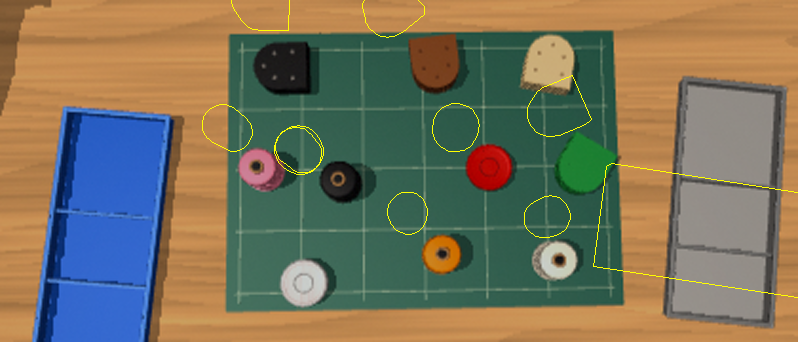

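The crop confirms which items are meant: brown and black heels, tan and black spools, red tin. Green, cream, pink, white and steel are not. The outlines are wrong because the fit's cost is an unsigned integer, so negating it overflows. I'll fix that.

```bash
sed -i 's/return -(m&r).sum()\/max(1,(m|r).sum())/return -float((m\&r).sum())\/float((m|r).sum())/' h.py
python3 - <<'E'
from h import *
im=env.read_camera("top"); cal=env.get_calibration("top")
seen={}; big=cv2.resize(im[110:310,80:500,::-1],None,fx=1.9,fy=1.9,interpolation=cv2.INTER_CUBIC)
for q,k in(("leather_heel","heel"),("rubber_heel","heel"),("crepe_heel","heel"),("tan_spool","spool"),("black_spool","spool"),("red_tin","tin"),("steel_tin","tin"),("blue_tray","tray"),("grey_tray","tray")):
    for d in env.regions_of("top",q):
        if d["confidence"]<.3: continue
        r=d["region"]; ys,xs=np.nonzero(r); key=(k,round(xs.mean()/8),round(ys.mean()/8))
        if key in seen: continue
        seen[key]=1; f=fit(cal,k,r)
        print(q,round(d["confidence"],2),(int(xs.mean()),int(ys.mean())),im[r].mean(0).round(),np.round(f,3))
        s=(sil(cal,k,[f[0],f[1],np.radians(f[2])]).reshape(-1,2)-[80,110])*1.9
        cv2.polylines(big,[s.astype(np.int32)],True,(0,255,255),1)
cv2.imwrite("pics/fit2.png",big)
w=env.get_calibration("wrist"); print(np.round(w["extrinsics"],3),w["fx"],env.get_obs()["tool_rot"])
E
```

```text
leather_heel 0.72 (308, 143) [110.  59.  27.] [ 0.675 -0.016  3.515  0.901]
leather_heel 0.72 (386, 196) [ 27. 121.  48.] [ 5.55000e-01 -1.80000e-01  3.27745e+02  9.32000e-01]
rubber_heel 0.78 (229, 145) [27. 26. 26.] [6.7400e-01 1.5900e-01 2.6947e+02 9.5300e-01]
rubber_heel 0.37 (368, 144) [180. 155. 108.] [ 6.75000e-01 -1.46000e-01  1.68572e+02  9.49000e-01]
tan_spool 0.83 (311, 243) [176. 103.  16.] [ 0.459 -0.019  6.996  0.917]
black_spool 0.71 (258, 205) [35. 35. 30.] [0.541 0.091 4.26  0.947]
red_tin 0.69 (336, 197) [171.   9.   5.] [ 0.558 -0.075 10.509  0.92 ]
steel_tin 0.64 (240, 259) [190. 188. 183.] [0.431 0.133 8.567 0.815]
blue_tray 0.77 (133, 233) [ 47.  93. 180.] [  0.489   0.357 354.685   0.961]
grey_tray 0.91 (461, 216) [131. 126. 121.] [  0.515  -0.344 172.929   0.973]
[[ 0.282  0.925  0.257  0.113]
 [ 0.96  -0.271 -0.074  0.644]
 [ 0.001  0.267 -0.964  0.385]
 [ 0.     0.     0.     1.   ]] 345.234882439694 [1.79996333e+02 1.49646409e-03 1.63623054e+02]
```

View pics/fit2.png

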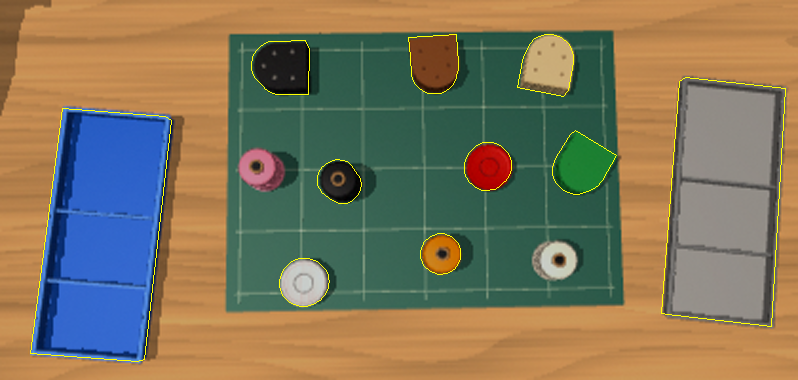

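Fits are good. Both trays have the large bay toward +x, so blue yaw is about -5.3° and grey about -7°. The first move turns to 183.5° and heads for the brown heel.

send_rows:
  plan:
    - [87, 0, 0, 0, 0, 0, -0.116]
    - [87, 0, 0, 0, 0, 0, -0.116]
    - [87, 0, 0, 0, 0, 0, -0.116]
    - [87, -26.6, -39.3, 0, 0, 0, 0]
    - [87, -26.6, -39.3, 0, 0, 0, 0]
    - [87, -26.6, -39.3, 0, 0, 0, 0]
    - [87, -26.6, -39.3, 0, 0, 0, 0]
    - [87, -26.6, -39.3, 0, 0, 0, 0]
    - [87, -26.6, -39.3, 0, 0, 0, 0]
    - [87, -26.6, -39.3, 0, 0, 0, 0]
    - [87, -26.6, -39.3, 0, 0, 0, 0]
    - [87, -26.6, -39.3, 0, 0, 0, 0]
  grip_force: 20

```text
time_s: 2.2
tool_pos: [0.4452, 0.2839, 0.223]
tool_rot: [180.0, 0.0, -176.4]
force: [0.7, -0.0, -0.7]
grip_width: 0.087
```

send_rows:
  plan:
    - [87, -26.6, -39.3, 0, 0, 0, 0]
    - [87, -26.6, -39.3, 0, 0, 0, 0]
    - [87, -26.6, -39.3, 0, 0, 0, 0]
    - [87, -26.6, -39.3, 0, 0, 0, 0]
    - [87, -26.6, -39.3, 0, 0, 0, 0]
    - [87, -26.6, -39.3, 0, 0, 0, 0]
    - [87, -26.6, -39.3, 0, 0, 0, 0]
    - [87, -26.6, -39.3, 0, 0, 0, 0]
    - [87, 0, 0, 30, 0, 0, 0]
    - [87, 0, 0, 30, 0, 0, 0]
    - [87, 0, 0, 0, 0, 0, 0]
    - [87, 0, 0, 0, 0, 0, 0]

```text
time_s: 3.4
tool_pos: [0.676, -0.0146, 0.1627]
tool_rot: [180.0, -0.0, -176.4]
force: [0.7, 0.1, -0.6]
grip_width: 0.0865
```

```bash
cat >> h.py <<'E'
def to(x,y,z,yaw):
    o=env.get_obs(); p=o["tool_pos"]; w=np.radians(yaw); d=np.array([x,y,z])-p
    dy=(yaw-o["tool_rot"][2]+180)%360-180
    print("turn z",round(-np.radians(dy),3),"then",np.round([1e3*(d[0]*np.cos(w)+d[1]*np.sin(w)),1e3*(d[0]*np.sin(w)-d[1]*np.cos(w)),-1e3*d[2]],1))
def wrist(q,k,colour,z0=0):
    cal=env.get_calibration("wrist"); im=env.read_camera("wrist")
    for d in env.regions_of("wrist",q):
        r=d["region"]; m=im[r].mean(0)
        print(q,round(d["confidence"],2),m.round(),np.round(fit(cal,k,r,z0),4),d["rect"])
    return im
E
python3 - <<'E'
from h import *
im=wrist("leather_heel","heel",0); cv2.imwrite("pics/w1.png",im[:,:,::-1]); to(.675,-.016,.006,183.5)
E
```

```text
leather_heel 0.76 [125.  73.  42.] [ 0.6762 -0.0144  7.3144  0.9626] [291.0, 152.2, 353.8, 223.9]
leather_heel 0.59 [ 44. 120.  57.] [ 5.556000e-01 -1.790000e-01  3.285303e+02  9.782000e-01] [69.2, 0.0, 174.9, 86.5]
turn z 0.002 then [  2.3  -1.2 158.8]
```

View pics/w1.png

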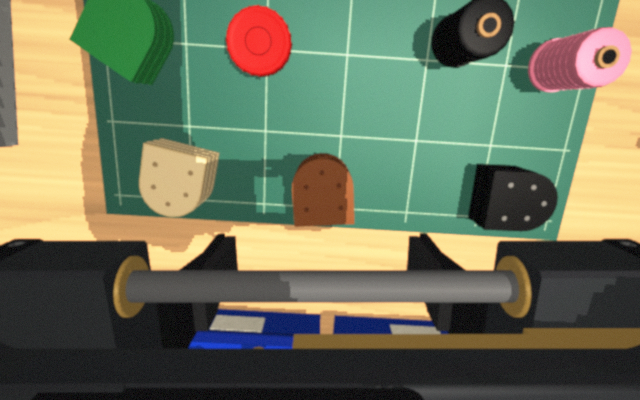

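The wrist view shows the brown heel at (323,190), between the jaws. Its fit agrees with the top camera to within 2 mm. I'll shift 8 mm toward the flat side, descend and grip.

send_rows:
  plan:
    - [87, -8, 0, 0, 0, 0, -0.035]
    - [87, 0, 0, 40, 0, 0, 0]
    - [87, 0, 0, 40, 0, 0, 0]
    - [87, 0, 0, 40, 0, 0, 0]
    - [87, 0, 0, 26, 0, 0, 0]
    - [87, 0, 0, 10, 0, 0, 0]
    - [87, 0, 0, 0, 0, 0, 0]
    - [45, 0, 0, 0, 0, 0, 0]
    - [45, 0, 0, 0, 0, 0, 0]
    - [45, 0, 0, 0, 0, 0, 0]
    - [45, 0, 0, 0, 0, 0, 0]
    - [45, 0, 0, 0, 0, 0, 0]

```text
time_s: 4.7
tool_pos: [0.6845, -0.0144, 0.0072]
tool_rot: [180.0, 0.1, -174.4]
force: [-0.2, 0.8, 0.6]
grip_width: 0.0551
```

send_rows:
  plan:
    - [45, 0, 0, 0, 0, 0, 0]
    - [45, 0, 0, 0, 0, 0, 0]
    - [45, 0, 0, -10, 0, 0, 0]
    - [45, 0, 0, -30, 0, 0, 0]
    - [45, 0, 0, -40, 0, 0, 0]
    - [45, 0, 0, -40, 0, 0, 0]
    - [45, 0, 0, -20, 0, 0, 0]
    - [45, 0, 0, 0, 0, 0, 0.093]
    - [45, 0, 0, 0, 0, 0, 0.093]
    - [45, 0, 0, 0, 0, 0, 0]

```text
time_s: 5.7
tool_pos: [0.6839, -0.0147, 0.1468]
tool_rot: [-180.0, -0.0, 174.9]
force: [-0.3, -0.2, -2.2]
grip_width: 0.0538
```

Run:
```python
from h import *
to(.574,.3495,.009,174.7)
```

```text
turn z 0.003 then [143.1 352.5 137.8]
```

send_rows:
  plan:
    - [45, 14.3, 35.25, 0, 0, 0, 0]
    - [45, 14.3, 35.25, 0, 0, 0, 0]
    - [45, 14.3, 35.25, 0, 0, 0, 0]
    - [45, 14.3, 35.25, 0, 0, 0, 0]
    - [45, 14.3, 35.25, 0, 0, 0, 0]
    - [45, 14.3, 35.25, 0, 0, 0, 0]
    - [45, 14.3, 35.25, 0, 0, 0, 0]
    - [45, 14.3, 35.25, 0, 0, 0, 0]
    - [45, 14.3, 35.25, 0, 0, 0, 0]
    - [45, 14.3, 35.25, 0, 0, 0, 0]
    - [45, 0, 0, 0, 0, 0, 0]
    - [45, 0, 0, 0, 0, 0, 0]

```text
time_s: 6.9
tool_pos: [0.5719, 0.3505, 0.146]
tool_rot: [-179.9, -0.0, 175.2]
force: [0.5, -1.0, -1.5]
grip_width: 0.0541
```

Run:
```python
from h import *
to(.574,.3495,.0105,174.7)
im=wrist("blue_tray","tray",0); cv2.imwrite("pics/w2.png",im[:,:,::-1])
```

```text
turn z 0.009 then [ -2.2  -0.8 135.5]
blue_tray 0.82 [ 71. 132. 228.] [  0.4348   0.3616 174.9804   0.8898] [242.3, 0.9, 402.4, 236.5]
```

View pics/w2.png

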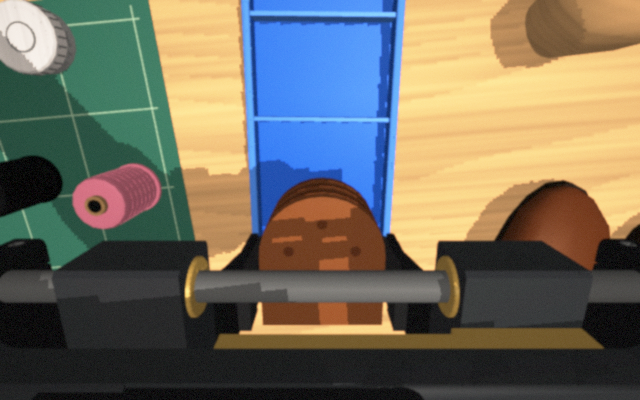

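The held heel at (323,250) is centred over the blue tray, with its first divider at row 118. I'll lower it and release.

send_rows:
  plan:
    - [45, -2, -0.8, 30, 0, 0, 0]
    - [45, 0, 0, 40, 0, 0, 0]
    - [45, 0, 0, 35, 0, 0, 0]
    - [45, 0, 0, 15, 0, 0, 0]
    - [45, 0, 0, 8, 0, 0, 0]
    - [45, 0, 0, 4, 0, 0, 0]
    - [45, 0, 0, 2, 0, 0, 0]
    - [45, 0, 0, 1, 0, 0, 0]
    - [45, 0, 0, 0, 0, 0, 0]
    - [45, 0, 0, 0, 0, 0, 0]

```text
time_s: 8.0
tool_pos: [0.5753, 0.3487, 0.0125]
tool_rot: [179.9, 0.1, 174.9]
force: [0.1, -0.9, -1.5]
grip_width: 0.054
```

send_rows:
  plan:
    - [66, 0, 0, 0, 0, 0, 0]
    - [66, 0, 0, 0, 0, 0, 0]
    - [66, 0, 0, 0, 0, 0, 0]
    - [66, 0, 0, 0, 0, 0, 0]
    - [66, 0, 0, -10, 0, 0, 0]
    - [66, 0, 0, -30, 0, 0, 0]
    - [66, 0, 0, -40, 0, 0, 0]
    - [66, 0, 0, -40, 0, 0, 0]
    - [66, 0, 0, -20, 0, 0, 0]
    - [66, 0, 0, 0, 0, 0, 0]

```text
time_s: 9.0
tool_pos: [0.5773, 0.3495, 0.1571]
tool_rot: [179.7, 0.4, 174.9]
force: [0.1, -0.2, -0.2]
grip_width: 0.066
```

Run:
```python
from h import *
to(.459,-.019,.147,174.7)
```

```text
turn z 0.003 then [  83.8 -377.9   10.1]
```

Run:
```python
from h import *
for i in range(3):
    o=env.get_obs(); print(o["tool_pos"],o["tool_rot"],o["force"])
im=env.read_camera("top"); cv2.imwrite("pics/t3.png",im[110:310,80:420,::-1])
o=env.get_obs(); print(o["tool_pos"],o["tool_rot"],o["joint_velocities"].round(2))
```

```text
[0.57730846 0.34950673 0.15706864] [179.67681684   0.37459278 174.90041106] [ 0.0990797  -0.24375731 -0.22246189]
[0.57730846 0.34950673 0.15706864] [179.67681684   0.37459278 174.90041106] [ 0.0990797  -0.24375731 -0.22246189]
[0.57730846 0.34950673 0.15706864] [179.67681684   0.37459278 174.90041106] [ 0.0990797  -0.24375731 -0.22246189]
[0.57600113 0.34883367 0.15421842] [179.82988054   0.18900059 174.90704611] [ 0.03  2.11 -0.5   3.02 -0.08 -0.38  0.08]
```

View pics/t3.png

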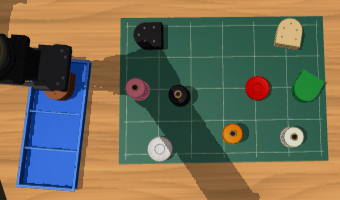

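It was only settling overshoot. The brown heel is in the blue large bay at crop (62,85). Next is the tan spool.

send_rows:
  plan:
    - [80, 9.2, -41.9, 0, 0, 0, 0]
    - [80, 9.2, -41.9, 0, 0, 0, 0]
    - [80, 9.2, -41.9, 0, 0, 0, 0]
    - [80, 9.2, -41.9, 0, 0, 0, 0]
    - [80, 9.2, -41.9, 0, 0, 0, 0]
    - [80, 9.2, -41.9, 0, 0, 0, 0]
    - [80, 9.2, -41.9, 0, 0, 0, 0]
    - [80, 9.2, -41.9, 0, 0, 0, 0]
    - [80, 9.2, -41.9, 0, 0, 0, 0]
    - [80, 0, 0, 0, 0, 0, 0]
    - [80, 0, 0, 0, 0, 0, 0]
    - [80, 0, 0, 0, 0, 0, 0]

```text
time_s: 10.25
tool_pos: [0.4587, -0.0188, 0.1509]
tool_rot: [180.0, -0.1, 175.0]
force: [-0.2, 0.4, 0.7]
grip_width: 0.0797
```

Run:
```python
from h import *
wrist("tan_spool","spool",0); to(.459,-.019,.018,174.7)
```

```text
tan_spool 0.8 [170.  98.  38.] [ 0.4569 -0.0181 12.6407  0.8913] [296.3, 163.1, 354.0, 224.4]
turn z 0.006 then [-1.000e-01 -4.000e-01  1.331e+02]
```

send_rows:
  plan:
    - [80, 1, 0, 30, 0, 0, 0]
    - [80, 0, 0, 40, 0, 0, 0]
    - [80, 0, 0, 35, 0, 0, 0]
    - [80, 0, 0, 20, 0, 0, 0]
    - [80, 0, 0, 8, 0, 0, 0]
    - [80, 0, 0, 0, 0, 0, 0]
    - [35, 0, 0, 0, 0, 0, 0]
    - [35, 0, 0, 0, 0, 0, 0]
    - [35, 0, 0, 0, 0, 0, 0]
    - [35, 0, 0, 0, 0, 0, 0]
    - [35, 0, 0, 0, 0, 0, 0]
    - [35, 0, 0, 0, 0, 0, 0]

```text
time_s: 11.55
tool_pos: [0.4582, -0.0197, 0.0189]
tool_rot: [180.0, 0.0, 174.9]
force: [-0.6, 0.1, 1.6]
grip_width: 0.0427
```

send_rows:
  plan:
    - [35, 0, 0, 0, 0, 0, 0]
    - [35, 0, 0, -10, 0, 0, 0]
    - [35, 0, 0, -30, 0, 0, 0]
    - [35, 0, 0, -40, 0, 0, 0]
    - [35, 0, 0, -40, 0, 0, 0]
    - [35, 0, 0, -20, 0, 0, 0]
    - [35, 0, 0, -10, 0, 0, 0]
    - [35, 0, 0, 0, 0, 0, 0]
    - [35, 0, 0, 0, 0, 0, 0]

```text
time_s: 12.45
tool_pos: [0.4571, -0.02, 0.1675]
tool_rot: [-180.0, -0.1, 174.9]
force: [0.0, -0.1, -1.2]
grip_width: 0.0427
```

Run:
```python
from h import *
to(.471,.3587,.022,174.7)
```

```text
turn z 0.004 then [ 21.2 378.3 145.5]
```

send_rows:
  plan:
    - [35, 2.1, 37.8, 0, 0, 0, 0]
    - [35, 2.1, 37.8, 0, 0, 0, 0]
    - [35, 2.1, 37.8, 0, 0, 0, 0]
    - [35, 2.1, 37.8, 0, 0, 0, 0]
    - [35, 2.1, 37.8, 0, 0, 0, 0]
    - [35, 2.1, 37.8, 0, 0, 0, 0]
    - [35, 2.1, 37.8, 0, 0, 0, 0]
    - [35, 2.1, 37.8, 0, 0, 0, 0]
    - [35, 2.1, 37.8, 0, 0, 0, 0]
    - [35, 2.1, 37.8, 0, 0, 0, 0]
    - [35, 0, 0, 0, 0, 0, 0]
    - [35, 0, 0, 0, 0, 0, 0]

```text
time_s: 13.65
tool_pos: [0.4694, 0.3583, 0.166]
tool_rot: [-179.8, -0.1, 175.0]
force: [0.4, -0.6, -1.0]
grip_width: 0.0424
```

Run:
```python
from h import *
to(.471,.3587,.0225,174.7)
im=env.read_camera("wrist"); cv2.imwrite("pics/w4.png",im[:,:,::-1])
cal=env.get_calibration("wrist")
c,s=np.cos(np.radians(-5.3)),np.sin(np.radians(-5.3))
for x in(-55,19,-58,-132): print(x,proj(cal,np.array([[.489+c*x/1e3,.357+s*x/1e3,.022]])).round(0))
```

```text
turn z 0.006 then [ -1.6   0.6 143.5]
-55 [[325. 147.]]
19 [[324. 226.]]
-58 [[325. 144.]]
-132 [[325.  54.]]
```

View pics/w4.png

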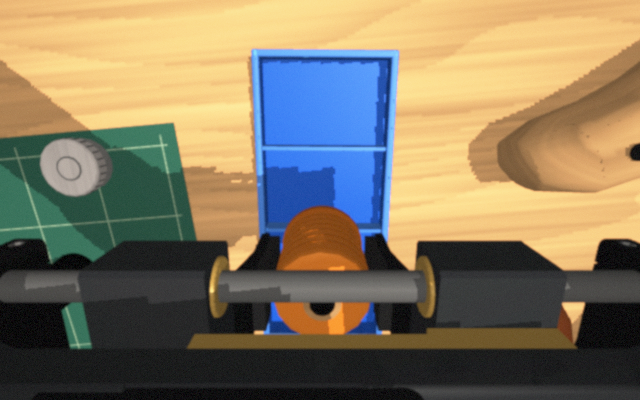

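The spool is over the middle bay. The divider shows at row 148, where 146 was predicted, so I'll lower it.

send_rows:
  plan:
    - [35, -2, 0, 30, 0, 0, 0]
    - [35, 0, 0, 40, 0, 0, 0]
    - [35, 0, 0, 40, 0, 0, 0]
    - [35, 0, 0, 18, 0, 0, 0]
    - [35, 0, 0, 8, 0, 0, 0]
    - [35, 0, 0, 4, 0, 0, 0]
    - [35, 0, 0, 2, 0, 0, 0]
    - [35, 0, 0, 1, 0, 0, 0]
    - [35, 0, 0, 1, 0, 0, 0]
    - [35, 0, 0, 0, 0, 0, 0]
    - [35, 0, 0, 0, 0, 0, 0]

```text
time_s: 14.8
tool_pos: [0.4728, 0.3586, 0.0251]
tool_rot: [180.0, 0.0, 174.9]
force: [-0.3, 0.1, -0.5]
grip_width: 0.0428
```

send_rows:
  plan:
    - [62, 0, 0, 0, 0, 0, 0]
    - [62, 0, 0, 0, 0, 0, 0]
    - [62, 0, 0, 0, 0, 0, 0]
    - [62, 0, 0, 0, 0, 0, 0]
    - [62, 0, 0, -10, 0, 0, 0]
    - [62, 0, 0, -30, 0, 0, 0]
    - [62, 0, 0, -40, 0, 0, 0]
    - [62, 0, 0, -40, 0, 0, 0]
    - [62, 0, 0, -10, 0, 0, 0]
    - [62, 0, 0, 0, 0, 0, 0]
    - [62, 0, 0, 0, 0, 0, 0]

```text
time_s: 15.9
tool_pos: [0.472, 0.3579, 0.1539]
tool_rot: [-180.0, -0.0, 174.9]
force: [-0.4, 0.0, -0.6]
grip_width: 0.062
```

Run:
```python
from h import *
to(.558,-.075,.15,174.7)
```

```text
turn z 0.004 then [-125.6 -423.1    3.9]
```

send_rows:
  plan:
    - [76, -12.6, -42.3, 0, 0, 0, 0]
    - [76, -12.6, -42.3, 0, 0, 0, 0]
    - [76, -12.6, -42.3, 0, 0, 0, 0]
    - [76, -12.6, -42.3, 0, 0, 0, 0]
    - [76, -12.6, -42.3, 0, 0, 0, 0]
    - [76, -12.6, -42.3, 0, 0, 0, 0]
    - [76, -12.6, -42.3, 0, 0, 0, 0]
    - [76, -12.6, -42.3, 0, 0, 0, 0]
    - [76, -12.6, -42.3, 0, 0, 0, 0]
    - [76, -12.6, -42.3, 0, 0, 0, 0]
    - [76, 0, 0, 0, 0, 0, 0]
    - [76, 0, 0, 0, 0, 0, 0]

```text
time_s: 17.1
tool_pos: [0.5592, -0.0754, 0.1526]
tool_rot: [-180.0, -0.2, 174.7]
force: [-0.7, -0.6, -0.2]
grip_width: 0.0755
```

Run:
```python
from h import *
wrist("red_tin","tin",0); to(.558,-.075,.003,174.7)
```

```text
red_tin 0.81 [191.  34.  30.] [ 0.5575 -0.0732  5.8     0.9439] [296.6, 159.2, 356.1, 217.4]
turn z 0.005 then [  1.5  -2.5 150.1]
```

send_rows:
  plan:
    - [76, 1.5, 1, 30, 0, 0, 0]
    - [76, 0, 0, 40, 0, 0, 0]
    - [76, 0, 0, 40, 0, 0, 0]
    - [76, 0, 0, 24, 0, 0, 0]
    - [76, 0, 0, 10, 0, 0, 0]
    - [76, 0, 0, 4, 0, 0, 0]
    - [76, 0, 0, 0, 0, 0, 0]
    - [40, 0, 0, 0, 0, 0, 0]
    - [40, 0, 0, 0, 0, 0, 0]
    - [40, 0, 0, 0, 0, 0, 0]
    - [40, 0, 0, 0, 0, 0, 0]
    - [40, 0, 0, 0, 0, 0, 0]

```text
time_s: 18.4
tool_pos: [0.5596, -0.0731, 0.0072]
tool_rot: [180.0, 0.1, 174.9]
force: [-0.1, -0.1, 2.6]
grip_width: 0.0516
```

send_rows:
  plan:
    - [40, 0, 0, 0, 0, 0, 0]
    - [40, 0, 0, -10, 0, 0, 0]
    - [40, 0, 0, -30, 0, 0, 0]
    - [40, 0, 0, -40, 0, 0, 0]
    - [40, 0, 0, -40, 0, 0, 0]
    - [40, 0, 0, -20, 0, 0, 0]
    - [40, 0, 0, -10, 0, 0, 0]
    - [40, 0, 0, 0, 0, 0, 0]
    - [40, 0, 0, 0, 0, 0, 0]

```text
time_s: 19.3
tool_pos: [0.5582, -0.0729, 0.1552]
tool_rot: [-180.0, -0.1, 174.9]
force: [0.7, 0.5, -1.5]
grip_width: 0.0516
```

Run:
```python
from h import *
to(.394,.366,.007,174.7)
```

```text
turn z 0.004 then [204.1 421.9 148.2]
```

send_rows:
  plan:
    - [40, 18.6, 38.3, 0, 0, 0, 0]
    - [40, 18.6, 38.3, 0, 0, 0, 0]
    - [40, 18.6, 38.3, 0, 0, 0, 0]
    - [40, 18.6, 38.3, 0, 0, 0, 0]
    - [40, 18.6, 38.3, 0, 0, 0, 0]
    - [40, 18.6, 38.3, 0, 0, 0, 0]
    - [40, 18.6, 38.3, 0, 0, 0, 0]
    - [40, 18.6, 38.3, 0, 0, 0, 0]
    - [40, 18.6, 38.3, 0, 0, 0, 0]
    - [40, 18.6, 38.3, 0, 0, 0, 0]
    - [40, 18.6, 38.3, 0, 0, 0, 0]
    - [40, 0, 0, 0, 0, 0, 0]

```text
time_s: 20.5
tool_pos: [0.3875, 0.3705, 0.1543]
tool_rot: [180.0, -0.2, 175.5]
force: [-0.9, 0.3, -0.6]
grip_width: 0.0511
```

Run:
```python
from h import *
env.read_camera("top")
to(.394,.366,.010,174.7)
```

```text
turn z 0.01 then [ -4.5  -0.6 144.2]
```

send_rows:
  plan:
    - [40, 0, 0, 0, 0, 0, 0]
    - [40, 0, 0, 30, 0, 0, 0]
    - [40, 0, 0, 40, 0, 0, 0]
    - [40, 0, 0, 30, 0, 0, 0]
    - [40, 0, 0, 20, 0, 0, 0]
    - [40, 0, 0, 8, 0, 0, 0]
    - [40, 0, 0, 0, 0, 0, 0]
    - [40, 0, 0, 0, 0, 0, 0]
    - [40, 0, 0, 0, 0, 0, 0]

```text
time_s: 21.45
tool_pos: [0.3938, 0.3652, 0.03]
tool_rot: [179.9, 0.1, 174.9]
force: [-0.2, 0.3, -0.7]
grip_width: 0.0515
```

Run:
```python
from h import *
im=env.read_camera("wrist"); cv2.imwrite("pics/w5.png",im[:,:,::-1])
to(.394,.366,.009,174.7); print(env.get_obs()["force"])
```

```text
turn z 0.003 then [-0.3  0.7 20.9]
[ 0.38274275  0.11069917 -0.82647167]
```

View pics/w5.png

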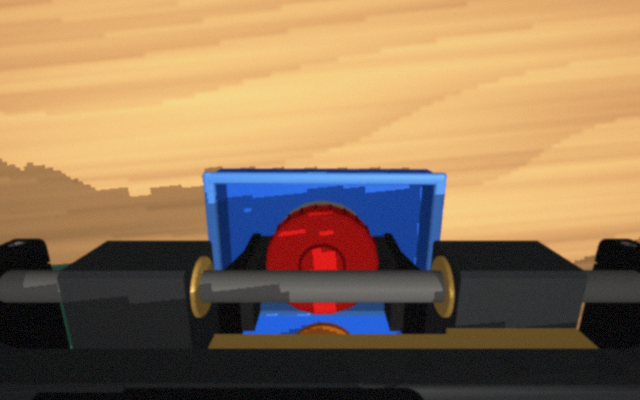

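The tin at (323,255) sits centred in the end bay. I'll lower it to contact.

send_rows:
  plan:
    - [40, 0, 0, 10, 0, 0, 0]
    - [40, 0, 0, 6, 0, 0, 0]
    - [40, 0, 0, 2, 0, 0, 0]
    - [40, 0, 0, 1.5, 0, 0, 0]
    - [40, 0, 0, 1, 0, 0, 0]
    - [40, 0, 0, 0.5, 0, 0, 0]
    - [40, 0, 0, 0, 0, 0, 0]
    - [40, 0, 0, 0, 0, 0, 0]
    - [40, 0, 0, 0, 0, 0, 0]

```text
time_s: 22.4
tool_pos: [0.3921, 0.3642, 0.01]
tool_rot: [-179.9, -0.1, 174.9]
force: [-6.4, -6.0, 20.9]
grip_width: 0.0515
```

Contact. I'll ease off a little, then release.

send_rows:
  plan:
    - [40, 0, 0, -0.5, 0, 0, 0]
    - [64, 0, 0, 0, 0, 0, 0]
    - [64, 0, 0, 0, 0, 0, 0]
    - [64, 0, 0, 0, 0, 0, 0]
    - [64, 0, 0, 0, 0, 0, 0]
    - [64, 0, 0, -10, 0, 0, 0]
    - [64, 0, 0, -30, 0, 0, 0]
    - [64, 0, 0, -40, 0, 0, 0]
    - [64, 0, 0, -40, 0, 0, 0]
    - [64, 0, 0, -20, 0, 0, 0]
    - [64, 0, 0, -5, 0, 0, 0]
    - [64, 0, 0, 0, 0, 0, 0]

```text
time_s: 23.6
tool_pos: [0.3929, 0.3649, 0.1537]
tool_rot: [179.9, 0.1, 174.9]
force: [-0.2, -0.1, -0.3]
grip_width: 0.0643
```

Run:
```python
from h import *
to(.674,.151,.15,89.5)
```

```text
turn z 1.491 then [-211.5  282.9    3.7]
```

send_rows:
  plan:
    - [80, 0, 0, 0, 0, 0, 0.149]
    - [80, 0, 0, 0, 0, 0, 0.149]
    - [80, 0, 0, 0, 0, 0, 0.149]
    - [80, 0, 0, 0, 0, 0, 0.149]
    - [80, 0, 0, 0, 0, 0, 0.149]
    - [80, 0, 0, 0, 0, 0, 0.149]
    - [80, 0, 0, 0, 0, 0, 0.149]
    - [80, 0, 0, 0, 0, 0, 0.149]
    - [80, 0, 0, 0, 0, 0, 0.149]
    - [80, 0, 0, 0, 0, 0, 0.149]

```text
time_s: 24.6
tool_pos: [0.3917, 0.3636, 0.1507]
tool_rot: [-179.9, 0.2, 89.2]
force: [0.4, -0.7, -0.6]
grip_width: 0.0801
```

send_rows:
  plan:
    - [80, -26.4, 35.4, 0, 0, 0, 0]
    - [80, -26.4, 35.4, 0, 0, 0, 0]
    - [80, -26.4, 35.4, 0, 0, 0, 0]
    - [80, -26.4, 35.4, 0, 0, 0, 0]
    - [80, -26.4, 35.4, 0, 0, 0, 0]
    - [80, -26.4, 35.4, 0, 0, 0, 0]
    - [80, -26.4, 35.4, 0, 0, 0, 0]
    - [80, -26.4, 35.4, 0, 0, 0, 0]
    - [80, 0, 0, 0, 0, 0, 0]
    - [80, 0, 0, 0, 0, 0, 0]

```text
time_s: 25.6
tool_pos: [0.6735, 0.1492, 0.1501]
tool_rot: [-179.8, 0.1, 89.4]
force: [-0.6, 0.3, -1.1]
grip_width: 0.0801
```

Run:
```python
from h import *
wrist("rubber_heel","heel",0); to(.674,.151,.008,89.5)
```

```text
rubber_heel 0.73 [41. 43. 40.] [6.740000e-01 1.609000e-01 2.720538e+02 9.734000e-01] [290.7, 141.9, 357.7, 221.7]
turn z 0.002 then [ -1.4   1.3 143.2]
```

send_rows:
  plan:
    - [80, 2, 0.5, 30, 0, 0, -0.02]
    - [80, 0, 0, 40, 0, 0, 0]
    - [80, 0, 0, 40, 0, 0, 0]
    - [80, 0, 0, 22, 0, 0, 0]
    - [80, 0, 0, 10, 0, 0, 0]
    - [80, 0, 0, 0, 0, 0, 0]
    - [45, 0, 0, 0, 0, 0, 0]
    - [45, 0, 0, 0, 0, 0, 0]
    - [45, 0, 0, 0, 0, 0, 0]
    - [45, 0, 0, 0, 0, 0, 0]
    - [45, 0, 0, 0, 0, 0, 0]
    - [45, 0, 0, 0, 0, 0, 0]

```text
time_s: 26.9
tool_pos: [0.6752, 0.1534, 0.0121]
tool_rot: [179.9, -0.0, 90.7]
force: [-1.8, 0.2, 5.0]
grip_width: 0.0538
```

send_rows:
  plan:
    - [45, 0, 0, 0, 0, 0, 0]
    - [45, 0, 0, -10, 0, 0, 0]
    - [45, 0, 0, -30, 0, 0, 0]
    - [45, 0, 0, -40, 0, 0, 0]
    - [45, 0, 0, -40, 0, 0, 0]
    - [45, 0, 0, -20, 0, 0, 0]
    - [45, 0, 0, -5, 0, 0, 0]
    - [45, 0, 0, 0, 0, 0, 0.13]
    - [45, 0, 0, 0, 0, 0, 0]
    - [45, 0, 0, 0, 0, 0, 0]

```text
time_s: 27.9
tool_pos: [0.6738, 0.1531, 0.1543]
tool_rot: [-179.9, 0.1, 83.4]
force: [0.2, -0.5, -1.4]
grip_width: 0.0538
```

Run:
```python
from h import *
to(.5905,-.361,.011,83)
```

```text
turn z 0.007 then [-520.4  -20.   143.3]
```

send_rows:
  plan:
    - [45, -43.4, -1.7, 0, 0, 0, 0]
    - [45, -43.4, -1.7, 0, 0, 0, 0]
    - [45, -43.4, -1.7, 0, 0, 0, 0]
    - [45, -43.4, -1.7, 0, 0, 0, 0]
    - [45, -43.4, -1.7, 0, 0, 0, 0]
    - [45, -43.4, -1.7, 0, 0, 0, 0]
    - [45, -43.4, -1.7, 0, 0, 0, 0]
    - [45, -43.4, -1.7, 0, 0, 0, 0]
    - [45, -43.4, -1.7, 0, 0, 0, 0]
    - [45, -43.4, -1.7, 0, 0, 0, 0]
    - [45, -43.4, -1.7, 0, 0, 0, 0]
    - [45, -43.4, -1.7, 0, 0, 0, 0]

```text
time_s: 29.1
tool_pos: [0.5924, -0.3628, 0.1549]
tool_rot: [-179.9, -0.0, 83.4]
force: [-0.4, 0.6, -0.8]
grip_width: 0.0537
```

send_rows:
  plan:
    - [45, 0, 0, 0, 0, 0, 0]
    - [45, 0, 0, 0, 0, 0, 0]
    - [45, 0, 0, 0, 0, 0, 0]

```text
time_s: 29.4
tool_pos: [0.5936, -0.3598, 0.155]
tool_rot: [-179.9, -0.1, 83.4]
force: [0.9, 0.3, -0.8]
grip_width: 0.0533
```

Run:
```python
from h import *
im=env.read_camera("wrist"); cv2.imwrite("pics/w6.png",im[:,:,::-1])
to(.5905,-.361,.012,83)
cal=env.get_calibration("wrist")
c,s=np.cos(np.radians(-7.07)),np.sin(np.radians(-7.07))
for x,y in((22,58),(22,0),(135,58),(-135,58)): print(x,y,proj(cal,np.array([[.515+(c*x-s*y)/1e3,-.344+(s*x+c*y)/1e3,.023]])).round(0))
```

```text
turn z 0.008 then [ -2.1  -3.3 143.3]
22 58 [[252. 116.]]
22 0 [[255. 184.]]
135 58 [[388. 117.]]
-135 58 [[ 63. 114.]]
```

View pics/w6.png

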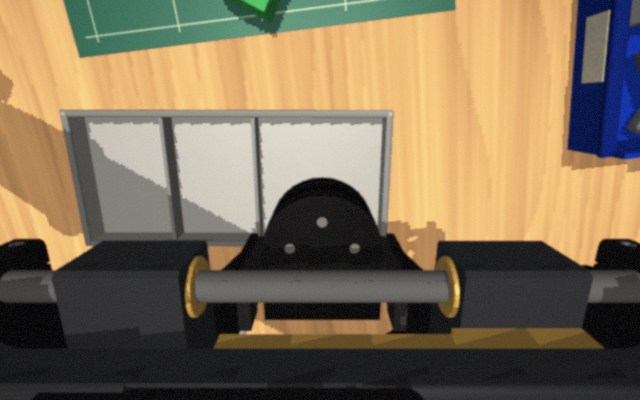

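The held heel at (322,245) is over the grey large bay, which spans columns 257–390. I'll lower it.

send_rows:
  plan:
    - [45, 2, 0, 30, 0, 0, 0]
    - [45, 0, 0, 40, 0, 0, 0]
    - [45, 0, 0, 40, 0, 0, 0]
    - [45, 0, 0, 16, 0, 0, 0]
    - [45, 0, 0, 6, 0, 0, 0]
    - [45, 0, 0, 3, 0, 0, 0]
    - [45, 0, 0, 2, 0, 0, 0]
    - [45, 0, 0, 1, 0, 0, 0]
    - [45, 0, 0, 0, 0, 0, 0]
    - [45, 0, 0, 0, 0, 0, 0]
    - [45, 0, 0, 0, 0, 0, 0]

```text
time_s: 30.55
tool_pos: [0.5937, -0.3597, 0.0186]
tool_rot: [180.0, 0.0, 83.2]
force: [0.7, 0.4, -1.6]
grip_width: 0.0539
```

Run:
```python
from h import *
im=env.read_camera("wrist"); cv2.imwrite("pics/w7.png",im[:,:,::-1]); o=env.get_obs();print(o["tool_pos"],o["force"])
```

```text
[ 0.59356724 -0.35969122  0.01842898] [ 0.0878381   0.48993052 -0.51575771]
```

View pics/w7.png

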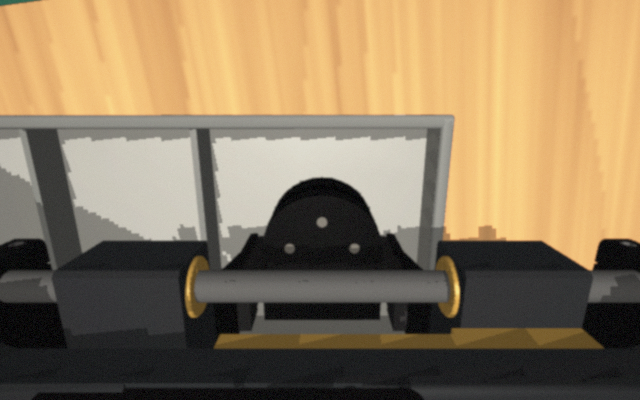

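The heel is in the bay at (322,245), still about 4–6 mm above the floor. I'll go on to contact.

send_rows:
  plan:
    - [45, 0, 0, 2, 0, 0, 0]
    - [45, 0, 0, 1.5, 0, 0, 0]
    - [45, 0, 0, 0.5, 0, 0, 0]
    - [45, 0, 0, 0, 0, 0, 0]
    - [45, 0, 0, 0, 0, 0, 0]

```text
time_s: 31.1
tool_pos: [0.5935, -0.3596, 0.0151]
tool_rot: [180.0, -0.0, 83.2]
force: [-2.5, 1.6, 5.1]
grip_width: 0.0539
```

send_rows:
  plan:
    - [45, 0, 0, 1, 0, 0, 0]
    - [45, 0, 0, 0, 0, 0, 0]
    - [45, 0, 0, 0, 0, 0, 0]

```text
time_s: 31.4
tool_pos: [0.5935, -0.3596, 0.015]
tool_rot: [180.0, -0.0, 83.2]
force: [-3.8, 3.9, 11.2]
grip_width: 0.0538
```

send_rows:
  plan:
    - [45, 0, 0, -0.7, 0, 0, 0]
    - [66, 0, 0, 0, 0, 0, 0]
    - [66, 0, 0, 0, 0, 0, 0]
    - [66, 0, 0, 0, 0, 0, 0]
    - [66, 0, 0, 0, 0, 0, 0]
    - [66, 0, 0, -10, 0, 0, 0]
    - [66, 0, 0, -30, 0, 0, 0]
    - [66, 0, 0, -40, 0, 0, 0]
    - [66, 0, 0, -40, 0, 0, 0]
    - [66, 0, 0, -18, 0, 0, 0]
    - [66, 0, 0, 0, 0, 0, 0]
    - [66, 0, 0, 0, 0, 0, 0]

```text
time_s: 32.6
tool_pos: [0.5934, -0.3595, 0.152]
tool_rot: [180.0, -0.0, 83.2]
force: [-0.4, 0.0, 0.1]
grip_width: 0.066
```

send_rows:
  plan:
    - [80, 0, 0, 0, 0, 0, -0.149]
    - [80, 0, 0, 0, 0, 0, -0.149]
    - [80, 0, 0, 0, 0, 0, -0.149]
    - [80, 0, 0, 0, 0, 0, -0.149]
    - [80, 0, 0, 0, 0, 0, -0.149]
    - [80, 0, 0, 0, 0, 0, -0.149]
    - [80, 0, 0, 0, 0, 0, -0.149]
    - [80, 0, 0, 0, 0, 0, -0.149]
    - [80, 0, 0, 0, 0, 0, -0.149]
    - [80, 0, 0, 0, 0, 0, -0.149]
    - [80, 0, 0, 0, 0, 0, -0.078]
    - [80, 0, 0, 0, 0, 0, 0]

```text
time_s: 33.8
tool_pos: [0.5925, -0.3589, 0.1495]
tool_rot: [179.9, -0.2, 173.1]
force: [0.9, -0.0, -0.2]
grip_width: 0.0798
```

Run:
```python
from h import *
to(.541,.091,.15,173)
```

```text
turn z 0.002 then [105.9 440.2  -0.5]
```

send_rows:
  plan:
    - [60, 10.6, 44, 0, 0, 0, 0]
    - [60, 10.6, 44, 0, 0, 0, 0]
    - [60, 10.6, 44, 0, 0, 0, 0]
    - [60, 10.6, 44, 0, 0, 0, 0]
    - [60, 10.6, 44, 0, 0, 0, 0]
    - [60, 10.6, 44, 0, 0, 0, 0]
    - [60, 10.6, 44, 0, 0, 0, 0]
    - [60, 10.6, 44, 0, 0, 0, 0]
    - [60, 10.6, 44, 0, 0, 0, 0]
    - [60, 10.6, 44, 0, 0, 0, 0]
    - [60, 0, 0, 0, 0, 0, 0]
    - [60, 0, 0, 0, 0, 0, 0]

```text
time_s: 35.0
tool_pos: [0.5403, 0.0912, 0.1507]
tool_rot: [-180.0, -0.1, 173.2]
force: [0.2, -0.2, -0.7]
grip_width: 0.0601
```

Run:
```python
from h import *
im=wrist("black_spool","spool",0); cv2.imwrite("pics/w8.png",im[:,:,::-1]); to(.541,.091,.020,173)
```

```text
black_spool 0.86 [32. 31. 27.] [ 0.5391  0.0934 16.945   0.9062] [299.6, 163.8, 354.9, 228.3]
black_spool 0.78 [217. 151. 164.] [ 0.5545  0.1783 23.8709  0.9049] [398.7, 170.1, 464.9, 234.4]
turn z -0.001 then [  0.3   2.6 131. ]
```

View pics/w8.png

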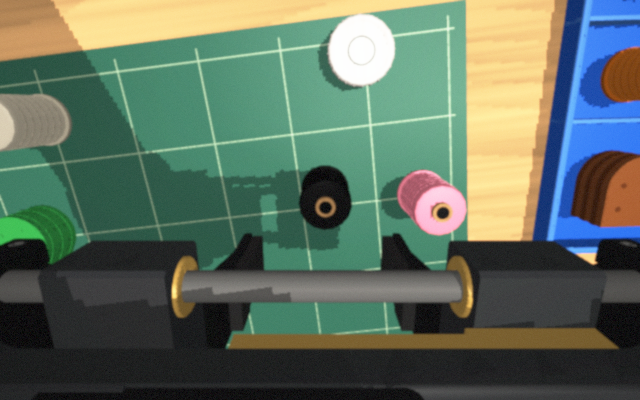

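The black spool at (325,197) is between the jaws, and the pink one at (432,205) is clear.

send_rows:
  plan:
    - [60, 1, 1, 30, 0, 0, 0]
    - [60, 0, 0, 40, 0, 0, 0]
    - [60, 0, 0, 35, 0, 0, 0]
    - [60, 0, 0, 18, 0, 0, 0]
    - [60, 0, 0, 8, 0, 0, 0]
    - [60, 0, 0, 0, 0, 0, 0]
    - [35, 0, 0, 0, 0, 0, 0]
    - [35, 0, 0, 0, 0, 0, 0]
    - [35, 0, 0, 0, 0, 0, 0]
    - [35, 0, 0, 0, 0, 0, 0]
    - [35, 0, 0, 0, 0, 0, 0]

```text
time_s: 36.2
tool_pos: [0.5414, 0.0915, 0.0221]
tool_rot: [179.9, 0.1, 173.1]
force: [0.2, 0.9, 6.0]
grip_width: 0.0426
```

send_rows:
  plan:
    - [35, 0, 0, -10, 0, 0, 0]
    - [35, 0, 0, -30, 0, 0, 0]
    - [35, 0, 0, -40, 0, 0, 0]
    - [35, 0, 0, -40, 0, 0, 0]
    - [35, 0, 0, -20, 0, 0, 0]
    - [35, 0, 0, -5, 0, 0, 0]
    - [35, 0, 0, 0, 0, 0, 0]
    - [35, 0, 0, 0, 0, 0, 0]

```text
time_s: 37.0
tool_pos: [0.5391, 0.0909, 0.164]
tool_rot: [-179.9, -0.2, 173.1]
force: [0.1, -1.1, -0.5]
grip_width: 0.0426
```

Run:
```python
from h import *
to(.499,-.341,.03,173)
```

```text
turn z 0.001 then [ -12.9 -433.5  134. ]
```

send_rows:
  plan:
    - [35, -1.2, -39.4, 0, 0, 0, 0]
    - [35, -1.2, -39.4, 0, 0, 0, 0]
    - [35, -1.2, -39.4, 0, 0, 0, 0]
    - [35, -1.2, -39.4, 0, 0, 0, 0]
    - [35, -1.2, -39.4, 0, 0, 0, 0]
    - [35, -1.2, -39.4, 0, 0, 0, 0]
    - [35, -1.2, -39.4, 0, 0, 0, 0]
    - [35, -1.2, -39.4, 0, 0, 0, 0]
    - [35, -1.2, -39.4, 0, 0, 0, 0]
    - [35, -1.2, -39.4, 0, 0, 0, 0]
    - [35, -1.2, -39.4, 0, 0, 0, 0]
    - [35, 0, 0, 0, 0, 0, 0]

```text
time_s: 38.2
tool_pos: [0.497, -0.3476, 0.1636]
tool_rot: [-179.8, -0.3, 172.5]
force: [-0.9, 0.2, -0.7]
grip_width: 0.0423
```

send_rows:
  plan:
    - [35, 0, 0, 0, 0, 0, 0]
    - [35, 0, 0, 0, 0, 0, 0]

```text
time_s: 38.4
tool_pos: [0.5011, -0.339, 0.1642]
tool_rot: [179.9, -0.1, 173.2]
force: [0.3, 0.4, -1.1]
grip_width: 0.0426
```

Run:
```python
from h import *
im=env.read_camera("wrist"); cv2.imwrite("pics/w9.png",im[:,:,::-1])
to(.499,-.341,.03,173)
cal=env.get_calibration("wrist")
c,s=np.cos(np.radians(-7.07)),np.sin(np.radians(-7.07))
for x,y in((-56.5,0),(-135,58),(-135,-58)): print(x,y,proj(cal,np.array([[.515+(c*x-s*y)/1e3,-.344+(s*x+c*y)/1e3,.023]])).round(0))
```

```text
turn z 0.004 then [  2.1  -2.6 134.6]
-56.5 0 [[318. 141.]]
-135 58 [[389.  43.]]
-135 -58 [[246.  42.]]
```

View pics/w9.png

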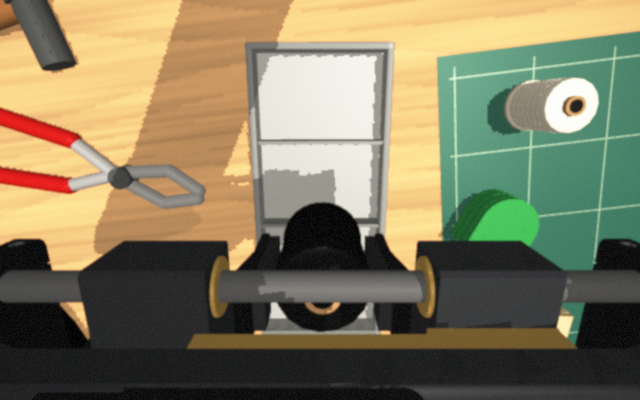

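The spool is over the grey middle bay. The divider is at row 141, as predicted.

send_rows:
  plan:
    - [35, 1.5, -0.5, 30, 0, 0, 0]
    - [35, 0, 0, 40, 0, 0, 0]
    - [35, 0, 0, 40, 0, 0, 0]
    - [35, 0, 0, 18, 0, 0, 0]
    - [35, 0, 0, 8, 0, 0, 0]
    - [35, 0, 0, 0, 0, 0, 0]
    - [35, 0, 0, 0, 0, 0, 0]
    - [35, 0, 0, 1, 0, 0, 0]
    - [35, 0, 0, 1, 0, 0, 0]
    - [35, 0, 0, 0, 0, 0, 0]
    - [35, 0, 0, 0, 0, 0, 0]

```text
time_s: 39.55
tool_pos: [0.4998, -0.3412, 0.0281]
tool_rot: [-180.0, 0.0, 173.1]
force: [0.2, 0.6, -1.6]
grip_width: 0.0425
```

send_rows:
  plan:
    - [35, 0, 0, 1.5, 0, 0, 0]
    - [35, 0, 0, 1, 0, 0, 0]
    - [35, 0, 0, 0.5, 0, 0, 0]
    - [35, 0, 0, 0, 0, 0, 0]
    - [35, 0, 0, 0, 0, 0, 0]

```text
time_s: 40.05
tool_pos: [0.4996, -0.341, 0.0252]
tool_rot: [180.0, 0.0, 173.1]
force: [-2.0, 2.0, 6.1]
grip_width: 0.0423
```

send_rows:
  plan:
    - [35, 0, 0, 0.7, 0, 0, 0]
    - [35, 0, 0, 0, 0, 0, 0]
    - [35, 0, 0, 0, 0, 0, 0]

```text
time_s: 40.35
tool_pos: [0.4996, -0.341, 0.0251]
tool_rot: [180.0, 0.0, 173.1]
force: [-4.3, 2.0, 9.0]
grip_width: 0.0427
```

Contact. I'll release, lift and back clear of the tray toward the robot for the final check.

send_rows:
  plan:
    - [35, 0, 0, -0.5, 0, 0, 0]
    - [62, 0, 0, 0, 0, 0, 0]
    - [62, 0, 0, 0, 0, 0, 0]
    - [62, 0, 0, 0, 0, 0, 0]
    - [62, 0, 0, 0, 0, 0, 0]
    - [62, 0, 0, -10, 0, 0, 0]
    - [62, 0, 0, -30, 0, 0, 0]
    - [62, 0, 0, -40, 0, 0, 0]
    - [62, 0, 0, -40, 0, 0, 0]
    - [62, 0, 0, -40, 0, 0, 0]
    - [62, 0, 0, -20, 0, 0, 0]
    - [62, 0, 0, 0, 0, 0, 0]

```text
time_s: 41.55
tool_pos: [0.5015, -0.3426, 0.2094]
tool_rot: [-179.8, 0.4, 173.1]
force: [-0.0, -0.1, -0.5]
grip_width: 0.0621
```

send_rows:
  plan:
    - [62, 10, -35, 0, 0, 0, 0]
    - [62, 20, -40, 0, 0, 0, 0]
    - [62, 20, -40, 0, 0, 0, 0]
    - [62, 20, -40, 0, 0, 0, 0]
    - [62, 20, -35, 0, 0, 0, 0]
    - [62, 20, -20, 0, 0, 0, 0]
    - [62, 0, 0, 0, 0, 0, 0]
    - [62, 0, 0, 0, 0, 0, 0]
    - [62, 0, 0, 0, 0, 0, 0]

```text
time_s: 42.45
tool_pos: [0.3665, -0.5348, 0.2038]
tool_rot: [179.9, 0.0, 173.2]
force: [0.5, 0.7, -0.1]
grip_width: 0.0621
```

Run:
```python
from h import *
im=env.read_camera("top"); cal=env.get_calibration("top"); cv2.imwrite("pics/t9.png",cv2.resize(im[110:310,80:500,::-1],None,fx=1.9,fy=1.9,interpolation=cv2.INTER_CUBIC))
T={}
for q,k in(("blue_tray","tray"),("leather_heel","heel"),("tan_spool","spool"),("red_tin","tin")):
    for d in env.regions_of("top",q):
        if d["confidence"]>.3: print(q,im[d["region"]].mean(0).round(),np.round(fit(cal,k,d["region"],0 if k=="tray" else .003),3))
print(env.get_obs()["tool_pos"])
```

```text
blue_tray [ 43.  87. 172.] [  0.49    0.356 174.449   0.729]
leather_heel [115.  68.  43.] [5.67000e-01 3.47000e-01 3.54351e+02 9.57000e-01]
leather_heel [ 28. 123.  48.] [ 5.56000e-01 -1.80000e-01  3.26655e+02  9.37000e-01]
tan_spool [140.  84.  23.] [ 0.474  0.353 18.749  0.913]
tan_spool [18. 18. 18.] [ 0.589 -0.352  6.564  0.682]
red_tin [172.  29.  30.] [  0.39    0.363 359.12    0.924]
[ 0.36614759 -0.5354825   0.20447616]
```

View pics/t9.png

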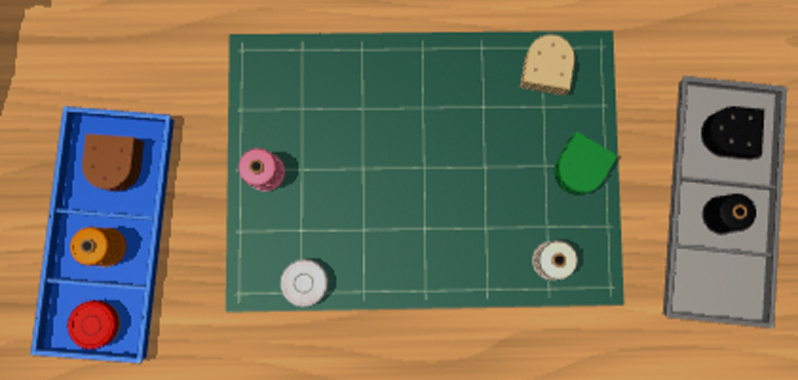

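The blue tray holds the brown heel (112,160), tan spool (97,246) and red tin (92,325). The grey tray holds the black heel (733,132) and black spool (729,213). The spares haven't moved and the arm is clear, so I'll sign off.

```bash
python3 -c "
from cell import env
print(env.sign_off())"
```

```text
the job is handed in; nothing more can be done
None
```

Both repair jobs are made up and handed in at about 43 s of the 136 s allowed. The brown heel, tan spool and red tin are in the blue tray, then the black heel and black spool in the grey tray.

- **Final check:** the last top picture shows each heel flat in its large bay, with the spools and tin each alone in a small bay. The cream heel, white spool and steel tin, as well as the pink spool and green heel, are where they were, and the arm is clear.
- **Position fits:** the brown heel, tan spool and red tin all fit inside their bays. I did not fit the black heel or black spool in the final picture; I checked those by eye. The detector also gave a stray "tan_spool" hit on the black heel and a weak fit on the now-full blue tray, and I discounted both.
- **Release heights:** the tin, black heel and black spool were lowered until the force reading showed contact. The brown heel and tan spool were released with no contact reading, 1–3 mm above the floor by the measured height, and both ended up properly seated.
- **Forces:** the highest force I saw was about 23 N, when the tin touched down.

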